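# Key the incense holder's cover home

## Task

With closed fingertips, turn the incense holder's brass cover (push against its black stud) until the notch in its rim stands over the steel pin, then press the cover down until it is fully home. Nothing is to be gripped or lifted: do not take the stud between the fingers or pull the cover up, leave the microphones, bowl and tablet stand where they lie, and finish clear of everything.

Things in the scene. Friction and masses are not known exactly. Their poses are not given: they have to be found in the camera images.
- holder: round white ceramic incense holder with a blue band, 180 mm across, 22 mm high, fixed to the cabinet top; origin at the centre of its underside, its z axis is the axis of the cover. Its +x axis points from the centre to the pin. It stands at any yaw.
- pin (a point): point on the axis of the dark steel key pin, 62 mm from the holder's axis, 28 mm above the cabinet. The pin is a fixed round bar, 8 mm in diameter, lying level and radially on the base from 56 to 86 mm from the axis; its outer 16 mm and its foot, a small dark block 10 x 14 mm (top 32 mm above the cabinet), show beyond the cover's edge.
- notch (a point): centre of the notch in the cover's rim, 62 mm from the axis, at half the cover's thickness. The notch is 18 mm wide, runs radially from 53 mm to the edge and goes right through. The cover can go down only with the notch over the pin (at most about 5 mm off to either side).
- stud (a point): centre of the black upright finger stud on the cover, 14 mm in diameter, 16 mm high above the cover's top face (point 8 mm above that face), 48 mm from the axis, exactly opposite the notch. Pushing it sideways turns the cover, either way and over more than a full turn, with about 1 N; the cover stays where it is left.
- cover_top (a point): centre of the top face of the brass cover, on the axis: a flat disc about 140 mm in diameter and 6 mm thick, with six flat brown smoke slots; its top face is 38.7 mm above the cabinet when up and 30.7 mm when home. It stays level. The flat middle, where nothing stands, is the place to press.
- cover_turn (a joint): angle of the cover about the vertical axis, rad, growing anticlockwise seen from above; 0 or any whole turn (6.283) has the notch over the pin. Starts at 0.8 to 5.48.
- cover_height (a joint): how far the cover is pressed down, m: 0 at the start, 0.008 fully home, negative when pulled up. A stiff spindle holds it at any height; about 3 N moves it down, and off the notch it stops on the pin after about 1 mm.
- mic_silver: loose silver wireless microphone lying down, 220 mm long, ball head 52 mm at its +x end; origin at the cabinet top about under its middle. Not to be moved.
- mic_black: loose black wireless microphone, same shape and origin. Not to be moved.
- bowl: loose empty stainless bowl, 120 mm across, 45 mm high; origin at the centre of its underside. Not to be moved.
- stand: loose folded tablet stand, 150 x 100 mm, 23 mm high, grey; origin at the centre of its underside. Not to be moved.
Things that resemble listed ones, but are neither listed nor needed, are in the scene too. Of the things like the holder, leave any that is green; of the rest the smaller one is meant.

How it is judged:
By the outcome, as a careful person would: the job done as asked, in the order asked, and still so for the second after the job is handed in, with the robot touching nothing.
It also fails if it takes over 58 s, if anything falls off the work surface, if the arm or the gripper's body presses on something with over 40 N, if the wrist force passes 120 N, or if a joint passes its speed limit or range.

## Robot

A 6-joint arm with a two-finger parallel gripper is mounted at the origin on the work surface. World frame = base frame: x ahead of the robot, y to its left, z up, the work surface at z = 0. Lengths are in mm, angles in degrees, forces in N, time in s.
With the tool pointing down it reaches from about 350 to 875 mm from the base axis. Payload 15.5 kg.
Tool frame: the origin (TCP) lies midway between the tips of the shut fingers; the grasp point (between the pads) lies bot.grip_depth behind it (bot.grip_depth is the distance from the TCP to the grasp point, in mm); z points along the fingers, x is the direction in which the jaws open and shut, and the axes are right-handed (so a half turn about z gives the same grasp; the last joint's range is limited). The gripper opens to 85 mm and grips with 20 to 120 N. Pads are 22 mm wide; open, the fingers measure 114 mm over their backs; the gripper's body (76 mm by 85 mm) begins 54 mm behind the grasp point. The pads swing forward as they close: fully open they stand 13 mm farther back than shut.
Start: joints at [66.606, 28.281, 77.091, -0, 74.628, -5.472], TCP at [192.323, 594.675, 231.277] pointing down, gripper open.
Joint ranges: [-166.48, 166.48], [-47.26, 123.95], [12.59, 153.08], [-70.14, 250.14], [6.76, 159.57], [-176.63, 176.63]. Speed limits (degrees/s): [108.29, 108.29, 147.25, 172.46, 172.46, 172.46].

## Interface

Orientations are given as [roll, pitch, yaw] about the fixed x, y, z axes, in that order (R = Rz(yaw) Ry(pitch) Rx(roll)).
In Python, from plant import bot, gripper_to, vision gives the robot as it stands. Calls block until the motion is done:
- bot.move_ptp(position, orientation): joint-space move of the TCP to a pose.
- bot.movel(position, rotation=None, v=150, stop_force=None): straight line of the TCP; rotation=None keeps the orientation; v is the mean speed in mm/s. With stop_force (N) it stops when the force on the tool has changed by that much, and returns True; else False.
- bot.move_j(angles): joint-space move.
- gripper_to(opening, newtons=None): finger opening in mm; newtons is the grip in N (None keeps the last); returns when the fingers have stopped.
- bot.hold(seconds).
- bot.solve_ik(position, orientation): joint angles nearest the present ones, or None.
- bot.observe(): the state.
- vision.capture(name): name is "side" or "top" or "wrist"; returns a dict with "pixels" (384x512x3 uint8, blue, green, red), "z_map" (384x512 float32, mm along the optical axis (not along the pixel's ray), 0 where there is no reading), "fovy" (degrees; the focal length in pixels is half the picture's height over the tangent of half this angle, whatever the lens; pixels are square), "cx", "cy" (the principal point, pixels), "extrinsics" (4x4, takes a point from camera to world coordinates). Camera axes: x right, y down, z forward; pixel columns grow to the right and rows downward; lengths in mm; the calibration is good to about 2 mm. A picture is of the moment at which its call begins.
A pose or a line that the arm cannot do raises bot.IKError and nothing moves.
- bot.hand_in(): hands the job in, once; it reports no verdict.
The state is a dict: "time_s": time; "q": joint angles; "qvel": joint speeds; "joint_efforts": joint torques, N m; "tool_pos": TCP position; "tcp_rot": TCP orientation; "contact_force": force on the tool from outside, world axes, zero at the start; "moment": the same for the moment, N m; "grip_width": finger opening in mm.
Only numpy, scipy, OpenCV 4.12 (cv2) and the standard library are available. Lean on these libraries where they do the work, as an engineer would, in place of code of your own. Each camera call takes 0.05 s, during which the arm holds its last target. There are 200 camera calls.

## Working session

There is one attempt and no reset: what is moved stays moved. The work goes in short steps, each a Python script; the robot and the scene stay as the last script left them, time stands still between calls to the robot, and variables do not carry over. Pictures are saved under pics/ and viewed, about 8 in all and at most 12, crops included, and the job is handed in when it is done.

```bash
mkdir -p pics; ls
cat > h.py <<'E'
import numpy as np, cv2
from plant import bot, gripper_to, vision
def cap(n,save=None):
    c=vision.capture(n)
    if save: cv2.imwrite(f'pics/{save}.png',c['pixels']); np.savez(f'pics/{save}.npz',**c)
    return c
def load(s): return dict(np.load(f'pics/{s}.npz'))
def ray(c,uv):
    uv=np.atleast_2d(np.asarray(uv,float)); f=192/np.tan(np.radians(float(c['fovy'])/2))
    d=np.c_[(uv[:,0]-c['cx'])/f,(uv[:,1]-c['cy'])/f,np.ones(len(uv))]
    return c['extrinsics'][:3,3], d@c['extrinsics'][:3,:3].T
def plane(c,uv,z):
    o,d=ray(c,uv); return o+d*((z-o[2])/d[:,2])[:,None]
def depth(c,uv):
    o,d=ray(c,uv); u=np.atleast_2d(uv).astype(int); return o+d*c['z_map'][u[:,1],u[:,0]][:,None]
def proj(c,P):
    f=192/np.tan(np.radians(float(c['fovy'])/2)); E=np.linalg.inv(c['extrinsics']); p=np.atleast_2d(P)@E[:3,:3].T+E[:3,3]
    return np.c_[p[:,0]/p[:,2]*f+c['cx'],p[:,1]/p[:,2]*f+c['cy']]
E
python3 - <<'E'
from h import *
a=cap('top','top0');b=cap('side','side0');c=cap('wrist','wrist0')
for x in(a,b,c): print(x['fovy'],x['cx'],x['cy'],x['extrinsics'].round(3).tolist())
o=bot.observe(); print(o['time_s'],o['tool_pos'],o['tcp_rot'],o['grip_width'],bot.grip_depth)
m=np.hstack([a['pixels'],b['pixels']]);cv2.imwrite('pics/m0.png',np.vstack([cv2.resize(a['pixels'],(400,300)),cv2.resize(b['pixels'],(400,300))]))
E
```

```text
pics
52.50355476798486 247.5990304678748 190.34173579002658 [[-0.02, -0.988, 0.154, 357.235], [-0.999, 0.015, -0.031, 39.806], [0.028, -0.154, -0.988, 1230.889], [0.0, 0.0, 0.0, 1.0]]
46.23615340212536 256.29719679907083 189.60894649264455 [[0.982, -0.146, 0.12, 346.938], [-0.188, -0.695, 0.694, -898.999], [-0.018, -0.704, -0.71, 987.194], [0.0, 0.0, 0.0, 1.0]]
67.45866186443696 254.47707503369844 193.09378510537528 [[0.308, 0.907, 0.285, 119.825], [0.951, -0.294, -0.094, 616.988], [-0.001, 0.3, -0.954, 373.511], [0.0, 0.0, 0.0, 1.0]]
0.15 [192.19804409 594.41898652 230.8450987 ] [-1.79995875e+02  5.37575955e-02  7.20801875e+01] 85.04918395160034 18.700000000000003
```

View pics/top0.png

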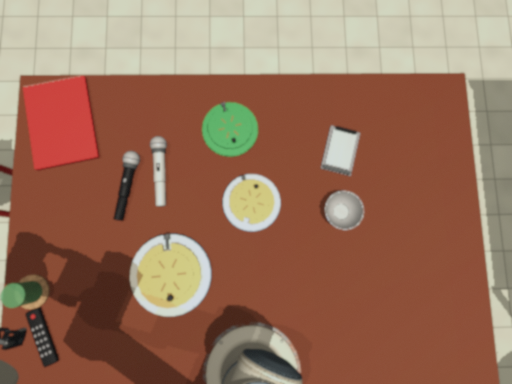

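View pics/side0.png

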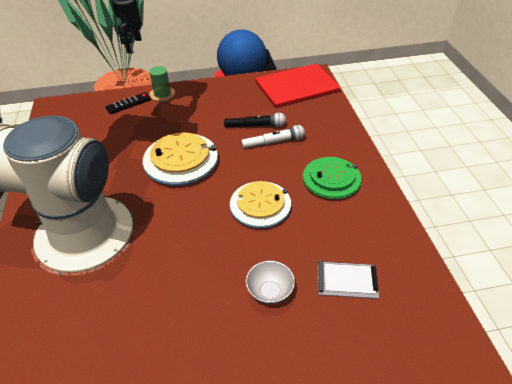

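Top view: the candidates are the green holder (230,128), the large white one (170,274) and the small white one (251,202). Green is excluded and the smaller remaining one is meant, so I choose (251,202); its diameter of about 58 px is roughly 180 mm. In the top view the stud looks to be near (256,186), the pin near (243,178) and the notch near (245,217). Next I measure it, then look from close by.

Run:
```python
from h import *
c=load('top0')
h=plane(c,[[251.5,202.5]],22)[0]; print('holder',h, 'big dia', np.ptp(plane(c,[[130,274],[211,274]],22)[:,1]),'small dia',np.ptp(plane(c,[[222,202],[281,202]],22)[:,1]))
for n,p in dict(stud=(256,186),pin=(243,178),notch=(245,217)).items(): print(n,plane(c,[p],37)[0])
gripper_to(0)
best=None
for yaw in range(-180,180,15):
    q=bot.solve_ik([h[0],h[1],280],[180,0,yaw])
    if q is not None: print(yaw,np.round(q,0).tolist())
bot.move_ptp([h[0]-10,h[1],270],[180,0,0])
c=cap('wrist','w1'); o=bot.observe();print(o['time_s'],o['tool_pos'],o['tcp_rot'],c['extrinsics'].round(2).tolist())
```

```text
holder [506.81577074  -9.23747159  22.        ] big dia 243.78894228593617 small dia 184.79526507943905
stud [556.44620663 -23.74667568  37.        ]
pin [582.35630027  16.25879081  37.        ]
notch [460.43450713  12.30542231  37.        ]
-180 [-8.0, 16.0, 89.0, 0.0, 75.0, 172.0]
-165 [-8.0, 16.0, 89.0, 0.0, 75.0, 157.0]
-150 [-8.0, 16.0, 89.0, 0.0, 75.0, 142.0]
-135 [-8.0, 16.0, 89.0, 0.0, 75.0, 127.0]
-120 [-8.0, 16.0, 89.0, 0.0, 75.0, 112.0]
-105 [-8.0, 16.0, 89.0, 0.0, 75.0, 97.0]
-90 [-8.0, 16.0, 89.0, -0.0, 75.0, 82.0]
-75 [-8.0, 16.0, 89.0, -0.0, 75.0, 67.0]
-60 [-8.0, 16.0, 89.0, -0.0, 75.0, 52.0]
-45 [-8.0, 16.0, 89.0, -0.0, 75.0, 37.0]
-30 [-8.0, 16.0, 89.0, -0.0, 75.0, 22.0]
-15 [-8.0, 16.0, 89.0, -0.0, 75.0, 7.0]
0 [-8.0, 16.0, 89.0, -0.0, 75.0, -8.0]
15 [-8.0, 16.0, 89.0, -0.0, 75.0, -23.0]
30 [-8.0, 16.0, 89.0, -0.0, 75.0, -38.0]
45 [-8.0, 16.0, 89.0, -0.0, 75.0, -53.0]
60 [-8.0, 16.0, 89.0, -0.0, 75.0, -68.0]
75 [-8.0, 16.0, 89.0, -0.0, 75.0, -83.0]
90 [-8.0, 16.0, 89.0, 0.0, 75.0, -98.0]
105 [-8.0, 16.0, 89.0, 0.0, 75.0, -113.0]
120 [-8.0, 16.0, 89.0, 0.0, 75.0, -128.0]
135 [-8.0, 16.0, 89.0, 0.0, 75.0, -143.0]
150 [-8.0, 16.0, 89.0, 0.0, 75.0, -158.0]
165 [-8.0, 16.0, 89.0, 0.0, 75.0, -173.0]
3.375 [496.8902673   -8.62098053 269.96048045] [-1.79992296e+02  2.58182810e-03  6.36620184e-02] [[1.0, 0.0, 0.0, 497.18], [0.0, -0.95, -0.3, 66.78], [0.0, 0.3, -0.95, 412.71], [0.0, 0.0, 0.0, 1.0]]
```

View pics/w1.png

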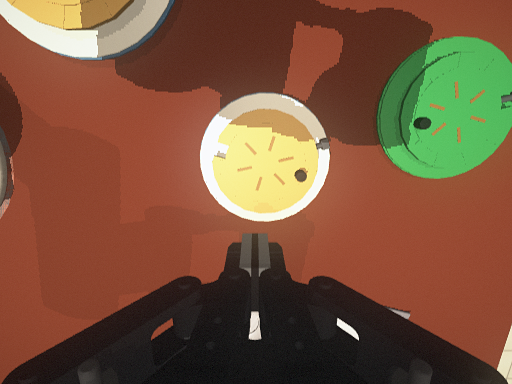

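The wrist view shows the small holder, centred near (265,157) with its blue-edged white base. The stud is at (301,175), the notch at (220,150), and the pin with its dark foot near (323,143). Now I measure these.

```bash
cat >> h.py <<'E'
def tri(cs,uvs):
    A=np.zeros((3,3));b=np.zeros(3)
    for c,uv in zip(cs,uvs):
        o,d=ray(c,uv); d=d[0]/np.linalg.norm(d); M=np.eye(3)-np.outer(d,d); A+=M;b+=M@o
    return np.linalg.solve(A,b)
def measure(c,guess_uv,r=80):
    im=c['pixels']; hsv=cv2.cvtColor(im,cv2.COLOR_BGR2HSV)
    near=np.zeros(im.shape[:2],np.uint8); cv2.circle(near,tuple(int(v) for v in guess_uv),r,255,-1)
    H,S,V=[hsv[...,i].astype(int) for i in range(3)]
    brass=((H>14)&(H<35)&(S>90)&(V>60)).astype(np.uint8)*255&near
    base=(((S<60)&(V>90))|((H>14)&(H<35))).astype(np.uint8)*255&near
    dark=((V<75)&(S<150)).astype(np.uint8)*255&near
    out={}
    for n,m in(('brass',brass),('base',base)):
        m=cv2.morphologyEx(m,cv2.MORPH_CLOSE,np.ones((3,3)))
        k=max(cv2.findContours(m,0,2)[0],key=cv2.contourArea); k=cv2.convexHull(k); out[n]=k[:,0,:].astype(float)
    n,l,s,ce=cv2.connectedComponentsWithStats(dark)
    out['dark']=[(ce[i].round(1).tolist(),s[i].tolist()) for i in range(1,n) if s[i,4]>8]
    return out
def circ(P):
    A=np.c_[2*P[:,:2],np.ones(len(P))]; x=np.linalg.lstsq(A,(P[:,:2]**2).sum(1),rcond=None)[0]
    return x[:2],np.sqrt(x[2]+x[:2]@x[:2])
E
python3 - <<'E'
from h import *
c=load('w1'); m=measure(c,(265,157),68)
for n,z in(('brass',38.7),('base',22)): print(n,circ(plane(c,m[n],z)))
for d in m['dark']: print(d)
P=depth(c,[[265,157],[250,170],[301,175],[300,177],[275,165],[265,213],[323,143],[220,150],[228,190]]);print(P.round(1))
t=load('top0'); print(measure(t,(251,202),32)['dark'])
im=cv2.resize(c['pixels'][85:230,190:345],None,fx=5,fy=5,interpolation=cv2.INTER_CUBIC)[:600]; cv2.imwrite('pics/crop1.png',cv2.resize(c['pixels'][85:230,190:345],(620,580),interpolation=cv2.INTER_CUBIC))
E
```

```text
brass (array([511.53070959,  -9.37371898]), np.float64(69.51762976146735))
base (array([511.29435904,  -9.09366397]), np.float64(89.40892958914968))
[[511.4  -0.8  40. ]
 [491.7 -18.4  39.2]
 [557.3 -21.4  54.4]
 [556.  -23.9  55.2]
 [524.8 -11.6  39.5]
 [512.3 -79.2  40.3]
 [587.7  16.4  32.4]
 [450.9   5.5  22.5]
 [461.8 -46.1  39.3]]
[]
```

View pics/crop1.png

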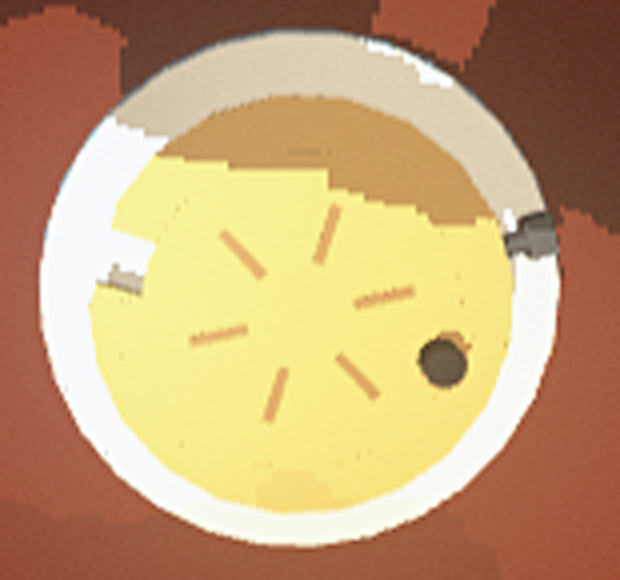

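The crop confirms the choice. The base is a white disc with a thin blue edge, and the two circles agree on the centre: brass R = 69.5 mm, base R = 89.4 mm, centre (511.4, -9.2). In the crop the stud top is at (443,361), the foot at (543,234), the pin bar at (518,241) and the notch's inner end near (148,266).

Run:
```python
from h import *
c=load('w1'); t=load('top0'); C=np.array([511.4,-9.2])
cr=lambda u,v:(190+(u+.5)/4-.5,85+(v+.5)/4-.5)
def dark(c,g,r):
    V=c['pixels'].max(2).astype(float); B=c['pixels'].astype(int); y,x=np.mgrid[:384,:512]; k=(np.hypot(x-g[0],y-g[1])<=r)&(V<125)&(B[...,2]-B[...,0]<60)
    return np.array([x[k].mean(),y[k].mean()]),k.sum()
def rep(n,P): d=P[:2]-C; print(n,P.round(1),'r',np.hypot(*d).round(1),'ang',np.degrees(np.arctan2(d[1],d[0])).round(2))
s,ns=dark(c,cr(443,361),7);p,npx=dark(c,cr(543,234),6); print(s,ns,p,npx)
rep('stud',plane(c,[s],54.7)[0]); rep('foot',plane(c,[p],32)[0]); rep('bar',plane(c,[cr(518,240)],30)[0])
rep('notch in',plane(c,[cr(148,268)],36)[0]); rep('notch out',plane(c,[cr(103,258)],38.7)[0])
st,n1=dark(t,(256,186),4); pt,n2=dark(t,(243,178),4); print(st,n1,pt,n2)
print('tri stud',tri([c,t],[s,st]),'tri foot',tri([c,t],[p,pt]))
k=load('w1')['z_map']
# depth based foot: points 28-36 high outside cover
v,u=np.mgrid[120:170,300:340]; uv=np.c_[u.ravel(),v.ravel()]; P=depth(c,uv); r=np.hypot(*(P[:,:2]-C).T)
f=(r>73)&(r<100)&(P[:,2]>27)&(P[:,2]<36); rep('foot+bar depth',P[f].mean(0)); print(f.sum(), r[f].min(),r[f].max())
f=f&(r>79); rep('foot depth',P[f].mean(0))
v,u=np.mgrid[150:200,280:320]; uv=np.c_[u.ravel(),v.ravel()]; P=depth(c,uv); f=(P[:,2]>50); rep('stud depth',P[f].mean(0)); print(f.sum())
```

```text
[300.23 175.  ] 100 [324.46938776 140.93877551] 49
stud [556.2 -21.4  54.7] r 46.4 ang -15.19
foot [589.6  19.   32. ] r 83.1 ang 19.85
bar [583.3  13.9  30. ] r 75.6 ang 17.82
notch in [461.1   5.5  36. ] r 52.4 ang 163.67
notch out [446.8   9.2  38.7] r 67.2 ang 164.07
[255.875 185.875] 8 [242.5  175.75] 8
tri stud [556.03505262 -22.76526939  48.7999356 ] tri foot [593.15487581  17.28563595  17.74919245]
foot+bar depth [588.5  14.7  31.9] r 80.8 ang 17.22
111 73.04725346683362 87.52580762880588
foot depth [590.8  15.6  32.1] r 83.1 ang 17.35
stud depth [551.6 -15.6  85.4] r 40.8 ang -9.03
105
```

Everything agrees: the heights are right and the stud lies opposite the notch. The stud is at about -15.7°, the notch at 164° and the pin at about 17.5°, so the cover must turn about -146°. The stud therefore ends at about -162.5°. I'll push it clockwise with the sides of the closed fingers, stop short, and look.

```bash
cat >> h.py <<'E'
C=np.array([511.4,-9.2])
def pose(phi,off,z):
    a=np.radians(phi); r=np.array([np.cos(a),np.sin(a)]); t=np.array([-r[1],r[0]])
    p=C+48*r+off*t; return [p[0],p[1],z],[180,0,phi]
def sweep(p0,p1,step=8,off=18,z=44,v=70):
    n=max(1,int(np.ceil(abs(p1-p0)/step)))
    for f in np.linspace(p0,p1,n+1)[1:]:
        s=bot.movel(*pose(f,off,z),v=v,stop_force=15)
        if s: print('STOP at',f,bot.observe()['contact_force']); return f
    return p1
E
python3 - <<'E'
from h import *
print(bot.observe()['grip_width'])
bot.move_ptp(*pose(4,18,90)); 
print(bot.movel(*pose(4,18,44),v=80,stop_force=8))
o=bot.observe();print(o['time_s'],o['tool_pos'],o['contact_force'])
f=sweep(4,-30); o=bot.observe();print(f,o['time_s'],o['tool_pos'],o['contact_force']); cap('wrist','w2')
E
```

```text
-0.18671723715679542
False
4.8917 [558.2305713   12.05476974  44.28399983] [-0.49329961 -0.93811469 -0.30075592]
-30 6.225 [561.87606638 -17.38958972  43.98455981] [0.2076897  1.50402987 0.31356464]
```

View pics/w2.png

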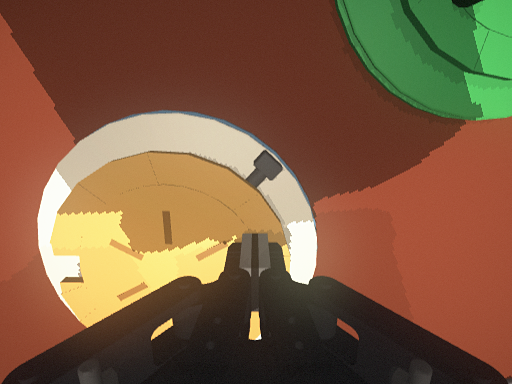

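In this view the fingers are at the stud, which is hidden behind them. The foot is at (265,165), the bar joins the rim near (248,188), and the notch is at (70,268). I refine the pin angle from this and carry on to just short of the target.

Run:
```python
from h import *
c=load('w2')
def rep(n,P): d=P[:2]-C; print(n,P.round(1),'r',np.hypot(*d).round(1),'ang',np.degrees(np.arctan2(d[1],d[0])).round(2))
v,u=np.mgrid[140:200,235:290]; P=depth(c,np.c_[u.ravel(),v.ravel()]); r=np.hypot(*(P[:,:2]-C).T)
for a,b in((73,79),(80,92)):
    f=(r>a)&(r<b)&(P[:,2]>26)&(P[:,2]<36); rep(f'pin {a}',P[f].mean(0))
rep('notch in',plane(c,[[80,268]],38.7)[0]); rep('bar px',plane(c,[[253,182]],31)[0]); rep('foot px',plane(c,[[265.5,163]],32)[0])
f=sweep(-30,-150); o=bot.observe();print(f,o['time_s'],o['tool_pos'],o['contact_force'])
p,rr=pose(-150,30,44); bot.movel(p,v=80); p[2]=150; bot.movel(p,v=200)
p=[C[0],C[1],200]; bot.movel(p,[180,0,-120],v=200); o=bot.observe(); print(o['time_s'],o['q'])
cap('wrist','w3')
```

```text
pin 73 [584.1  13.7  31.6] r 76.3 ang 17.51
pin 80 [591.3  16.1  31.8] r 83.8 ang 17.55
notch in [465.5  18.3  38.7] r 53.5 ang 149.07
bar px [578.6  11.5  31. ] r 70.4 ang 17.15
foot px [590.   17.7  32. ] r 83.1 ang 18.9
-150 10.65 [479.1695145  -48.86885024  44.03769493] [ 0.05429201 -0.18875491 -0.41379533]
12.3083 [-7.73834080e+00  2.13961354e+01  9.53428599e+01 -9.71691941e-03
  6.33811948e+01  1.12391711e+02]
```

View pics/w3.png

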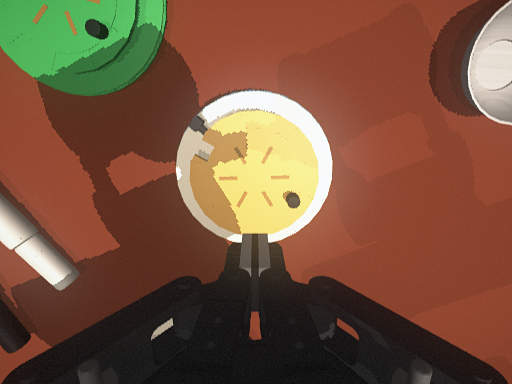

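The cover has turned: the foot is at (199,124), the notch at (204,150) and the stud top at (293,200), still short of alignment. I measure what remains, do the final push, and look again.

```bash
cat >> h.py <<'E'
def ang(P): d=np.atleast_2d(P)[:,:2]-C; return np.degrees(np.arctan2(d[:,1],d[:,0])),np.hypot(*d.T)
def angles(c):
    # stud and pin from depth points; notch: points on cover ring (55..67) that see through
    v,u=np.mgrid[:384,:512]; P=depth(c,np.c_[u.ravel(),v.ravel()]); z=P[:,2]; a,r=ang(P); ok=c['z_map'].ravel()>0
    st=ok&(z>50)&(z<58)&(r<60)&(r>36); pi=ok&(z>28)&(z<36)&(r>74)&(r<92)
    out={}
    for n,k in(('stud',st),('pin',pi)):
        if k.any(): m=P[k].mean(0); A,R=ang(m); out[n]=(A[0].round(2),R[0].round(1),m.round(1).tolist(),int(k.sum()))
    no=ok&(z<34)&(z>15)&(r>56)&(r<67)
    if no.any(): m=np.exp(1j*np.radians(a[no])).mean(); out['notch']=(np.degrees(np.angle(m)).round(2),int(no.sum()))
    return out
E
python3 - <<'E'
from h import *
c=load('w3'); print(angles(c)); print(ang(plane(c,[[293,200]],54.7)), ang(plane(c,[[208.5,153.5]],38.7)))
v=depth(c,[[260,150],[270,170]]); print(v.round(1))
E
```

```text
{'stud': (np.float64(-148.52), np.float64(47.9), [470.6, -34.2, 54.4], 140), 'pin': (np.float64(17.03), np.float64(81.2), [589.0, 14.6, 31.9], 159), 'notch': (np.float64(33.92), 162)}
(array([-146.48626995]), array([46.66162989])) (array([31.26389696]), array([53.9007469]))
[[533.4 -30.2  39.3]
 [509.6 -28.8  40.1]]
```

The stud is at -148.5° after a command of -150°, so the cover lags the command by about 1.5°. To bring the stud to -162.6° I command -164°.

Run:
```python
from h import *
p,r=pose(-140,22,150); bot.movel(p,r,v=200); p[2]=44; print(bot.movel(p,v=100,stop_force=8))
print(sweep(-140,-164,step=6))
p,r=pose(-164,30,44); bot.movel(p,v=80); p[2]=150; bot.movel(p,v=200)
bot.movel([C[0],C[1],200],[180,0,-120],v=200); o=bot.observe(); print(o['time_s'],o['contact_force'])
c=cap('wrist','w4'); print(angles(c))
cv2.imwrite('pics/crop4.png',cv2.resize(c['pixels'][80:250,165:345],None,fx=3.4,fy=3.4,interpolation=cv2.INTER_CUBIC))
```

```text
False
-164
17.0417 [ 0.41901003  0.89653129 -0.4957359 ]
{'stud': (np.float64(-162.21), np.float64(47.9), [465.8, -23.8, 54.5], 137), 'pin': (np.float64(17.03), np.float64(81.1), [589.0, 14.6, 31.9], 158), 'notch': (np.float64(18.65), 165)}
```

View pics/crop4.png

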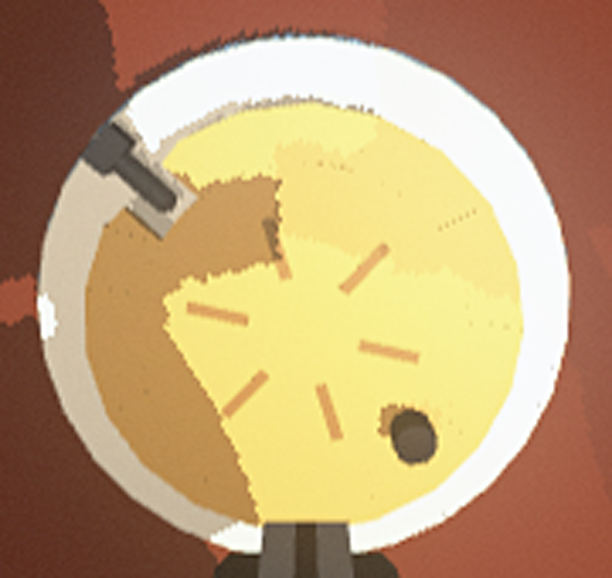

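The crop shows the bar (crop (150,185)) lying in the middle of the notch, about 0.5° off. Now I press at the centre.

Run:
```python
from h import *
bot.movel([C[0],C[1],43],v=150)
print(bot.movel([C[0],C[1],27],v=12,stop_force=20)); o=bot.observe(); print(o['time_s'],o['tool_pos'],o['contact_force'])
bot.hold(0.3); o=bot.observe(); print(o['tool_pos'],o['contact_force'])
bot.movel([C[0],C[1],60],v=60); bot.movel([C[0],C[1],200],v=200)
o=bot.observe(); print(o['time_s'],o['contact_force'])
c=cap('wrist','w5'); print(angles(c)); v,u=np.mgrid[140:200,240:275]
for n in('w4','w5'):
    d=load(n); P=depth(d,np.c_[u.ravel(),v.ravel()]); print(n,np.median(P[:,2]))
cv2.imwrite('pics/crop5.png',cv2.resize(c['pixels'][80:250,165:345],None,fx=3.4,fy=3.4,interpolation=cv2.INTER_CUBIC))
```

```text
True
19.2917 [511.53845482  -9.20442794  30.48173388] [-2.12876148 -0.32025153 15.99963741]
[511.5271776   -9.18434675  30.47477645] [-2.21238329  0.99328931 16.00043625]
21.0917 [-0.37465006 -0.69018016 -0.52979816]
{'pin': (np.float64(17.1), np.float64(81.2), [589.0, 14.7, 32.0], 160), 'notch': (np.float64(-25.48), 3338)}
w4 39.68376021156263
w5 31.677813191970444
```

View pics/crop5.png

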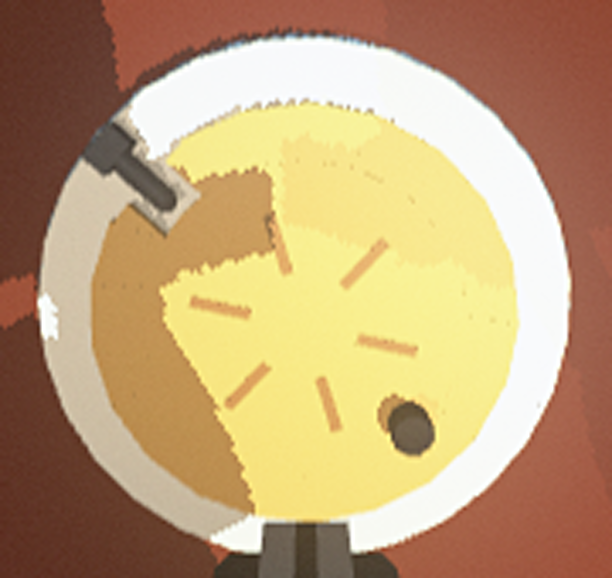

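The cover went down 8.0 mm (depth 39.7 → 31.7, tip at 30.5 under 16 N), and the pin sits in the notch. I hand in.

Run:
```python
from h import *
t=cap('side','side9')['pixels'].astype(int); d=np.abs(t-load('side0')['pixels']).max(2)
for n,(x0,y0,x1,y1) in dict(mics=(222,110,308,150),bowl=(244,260,298,308),stand=(315,258,382,300)).items(): print(n,(d[y0:y1,x0:x1]>60).mean().round(3))
bot.hand_in(); print(bot.observe()['time_s'])
```

```text
mics 0.299
bowl 0.0
stand 0.0
the job is handed in; nothing more can be done
the job is handed in; nothing more can be done
```

View pics/side9.png

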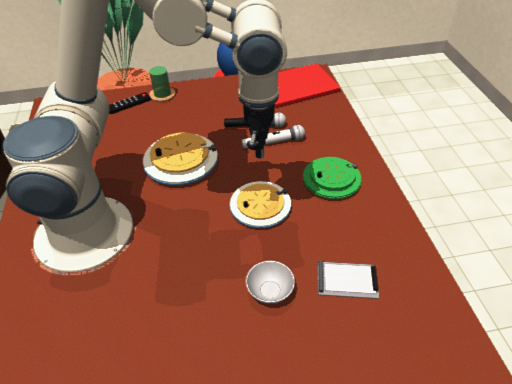

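The job is handed in: the brass cover of the small white holder is turned so its notch stands over the pin, and it is pressed fully home.

- **Turning:** I pushed the stud clockwise about 147° with closed fingers, in two stages with a look between. The last look before pressing put the stud at -162.2° and the pin at 17.0° to 17.5°, so the notch was within about 1° (the notch itself measured 18.65°, up to 1.6°). The limit is about 4.6°.
- **Pressing:** I pressed once at the centre. The fingertips stopped at z = 30.5 mm under about 16 N, where the cover's home height is 30.7 mm. The wrist camera's depth dropped 8.0 mm, from 39.7 to 31.7.
- **Finish:** The arm ended about 140 mm or more above everything, with no contact force beyond sensor noise. The last clock reading was 21.1 s, shortly before hand-in.

**Checks that disagreed:**
- **Microphones:** The before/after side-view comparison showed no change at the bowl or stand, but about 30% at the microphones. The picture shows the gripper standing in front of them. Their visible ends are where they were, and the arm never went low near them.
- **Foot height:** An early measurement of the pin's foot from two views gave 18 mm instead of 32, because the foot is only a few pixels in the top picture. I used the close wrist camera's depth instead, which gave 32 mm.

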